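# Clear the herb rack's drain channel and hold its drain plunger half open

## Robot

A 7-joint arm with a two-finger parallel gripper is mounted at the origin on the work surface. World frame = base frame: x ahead of the robot, y to its left, z up, the work surface at z = 0. Lengths are in m, angles in rad, forces in N, time in s.
With the tool pointing down it reaches from about 0.4 to 0.85 m from the base axis. Payload 4.5 kg.
Tool frame: the origin (TCP) lies on the centre line of the jaws, within the pads' length; the fingertips stand 14 mm ahead of it and the grasp point (between the pads) lies 5 mm behind it (nose_length is the distance from the TCP to the fingertips, in m); x points along the fingers, y is the direction in which the jaws open and shut, and the axes are right-handed (so a half turn about x gives the same grasp; the last joint's range is limited). The gripper opens to 88 mm and grips with 3 to 60 N. Pads are 18 mm wide; open, the fingers measure 123 mm over their backs; the gripper's body (75 mm by 187 mm) begins 45 mm behind the grasp point.
Start: joints at [-1.204, 0.689, -0.195, 1.565, 0.157, 0.902, -0.215], TCP at [0.204, 0.591, 0.253] pointing down, gripper open.
Joint ranges: [-3.01, 3.01], [-0.46, 2.08], [-1.47, 1.51], [0.13, 2.56], [-1, 4.14], [0.04, 2.09], [-2.66, 2.66]. Speed limits (rad/s): [2.57, 2.57, 3.14, 3.14, 3.14, 3.14, 3.14].

## Interface

Orientations are given as a unit quaternion [x, y, z, w].
In Python, from plant import get_state, snapshot, camera_params, finish_job, boxes_of, silhouettes, spot_point, nose_length gives the robot as it stands.
- The arm moves only by the tool apply_moves, never from a script. Its arguments are lists of equal length, an entry for each row: "delta_pos": the shift along the tool's x, y, z in cm, a list of three; "yaw": the turn about the tool's x in rad; "gripper": the opening in per cent of the stroke, from 0 (shut) to 100 (fully open). A call has 1 to 10 rows; each row is the pose to reach, as a shift and turn from the pose measured when the call began, along the tool's axes at that moment; what a row does not reach only later rows make up. A row lasts 1/12 s, in which the tool goes at most 41.7 mm and 7.16 degrees, less where a joint would pass 70% of its speed; a pose out of reach is approached as far as the arm can. A call with a gripper value outside its range is refused whole. The fingers move at their own pace and stop on an object; "force" is the grip in N (left out, the last holds). Time passes only in rows, so rows that repeat a pose let the fingers close. It gives the time, the measured TCP pose, the force and the opening at its end, in the units of the state.
- get_state(): the state, without advancing time (a new reading comes with each control period).
- snapshot(name): name is "side" or "top"; returns the picture (384x512x3 uint8, red, green, blue); there is no depth.
- camera_params(name): a dict with "fovy" (degrees; the focal length in pixels is half the picture's height over the tangent of half this angle, whatever the lens; pixels are square), "cx", "cy" (the principal point, pixels), "dist" ([k1, k2, p1, p2, k3] as OpenCV has them; the pictures are not rectified), "position" and "orientation" of the camera in the world. Camera axes: x right, y down, z forward; pixel columns grow to the right and rows downward; lengths in m; the calibration is good to about 2 mm. A picture is of the moment at which its call begins. camera_params takes no time and is no camera call.
- finish_job(): hands the job in, once; it reports no verdict.
Trained networks look in the newest picture that a camera, given by its name, has taken for a name from the list of things; names that differ only in an ending like _2 or _b are one class to them, and where a whole thing is asked for, a point or a joint stands for the part that bears it (a point fixed in the world has none). Each returns a list of dicts, best first, with "score" (0 to 1); they miss things now and then, are a little off and sometimes report something else, mostly with a low value. They report only what shows in the picture. A call takes as long as a camera call. They do not tell look-alikes from the thing itself.
- boxes_of(thing, camera): "bbox" ([left, top, width, height] in pixels, round what is visible of it).
- silhouettes(thing, camera): "mask" (384x512 bool, what is visible of it) and "bbox" ([left, top, width, height] in pixels, round what is visible of it).
- spot_point(thing, camera): "pixel" ([column, row] in pixels: a listed point, or the origin of a listed thing).
The state is a dict: "clock": time; "q": joint angles; "qd": joint speeds; "joint_torque": joint torques, N m; "tool_pos": TCP position; "eef_rot": TCP orientation; "contact_force": force on the tool from outside, world axes, zero at the start; "moment": the same for the moment, N m; "opening": opening from 0.0 (shut) to 1.0 (fully open).
Only numpy, scipy, OpenCV 4.12 (cv2) and the standard library are available. Lean on these libraries where they do the work, as an engineer would, in place of code of your own. Each camera call takes 0.05 s, during which the arm holds its last target.

## Task

Take the dibber by its wooden handle from its stand and run its point slowly (about 3 cm a second) down inside the herb rack's open drain channel, all the way from the end with the plain steel block to the end with the yellow-topped plunger. Then lift it over and, with the dibber upright, press its point down on the yellow cap until the plunger is half way in (12 mm of its 24 mm travel, when the red band on its stem has just gone), never to the bottom, and finish while still holding it there: the program ends with the dibber gripped and the plunger held down. Leave the pots, the tray, the scoop and the cloche where they are.

Things in the scene. Friction and masses are not known exactly. Their poses are not given: they have to be found in the camera images.
- rack: Fixed galvanised herb rack; origin on the table under the middle of the drain channel, y axis along it. Channel: straight, open-topped, 20 mm wide inside, 160 mm long (rack y -80 to +80), floor 18 mm and rim 34 mm above the table. Base plate 18 mm high, rack x -135 to +30, y -150 to +150 mm; pots at x = -90, on the robot's side, behind a wire rail (45 mm above the table, at x = -49).
- blank: Plain grey steel end block, 50 x 50 x 22 mm with a 3 mm disc on top, fixed on the rack at one end of the channel, its centre 105 mm from the channel's middle; origin under its centre, 18 mm above the table. The run starts at this end. Which end it is varies.
- valve: Painted grey valve block, 50 x 50 x 22 mm, top 40 mm above the table, fixed on the rack at the other end of the channel, its centre 105 mm from the channel's middle; origin under its centre, 18 mm above the table. It carries the plunger.
- plunger_top (a point): Centre of the top of the plunger's flat yellow cap (32 mm across, 8 mm thick), 74 mm above the table when not pressed; it moves down with the plunger. Below the cap is a white stem (16 mm thick) whose lowest 12 mm are red.
- plunger (a joint): Travel of the plunger in m: 0 up, 0.024 fully down. The spring pushes it back up: about 3 N at first touch, 6.5 N half way (0.012), 10 N at the bottom.
- stand: Galvanised tool stand, 80 x 80 mm, fixed, origin on the table under its centre; its top plate is 94 mm above the table, with a 15 mm hole in the middle in which the dibber hangs by its brass collar. It stands to the left or the right of the rack.
- dibber: Dibber, about 90 g; origin at the very tip of its point, z axis up to the handle. Steel shaft 10 mm thick, tapered tip; brass collar 36 mm across, 75-81 mm above the tip; square wooden handle 24 x 24 mm, 81-135 mm above the tip, faces square to its x and y. Hangs upright in the stand, tip 19 mm above the table; comes free when lifted 80 mm straight up.
- tray: Empty black plastic tray, 150 x 100 x 30 mm, loose on the table on the other side from the stand; origin under its centre. Leave alone.
- scoop: Aluminium scoop, about 165 mm long and 28 mm high, loose on the table; origin under the middle of its blade. Leave alone.
- cloche: Glass cloche, 106 mm across, 150 mm high, loose on the table; origin under its centre. Leave alone.
- pot0: Small clay pot of herbs number 0, 60 mm across the rim and 55 mm high, herbs to about 100 mm, loose in a slot of the rack at rack x = -90 mm, y = -110 mm; origin under its centre. Leave alone.
- pot1: Small clay pot of herbs number 1, 60 mm across the rim and 55 mm high, herbs to about 100 mm, loose in a slot of the rack at rack x = -90 mm, y = -36 mm; origin under its centre. Leave alone.
- pot2: Small clay pot of herbs number 2, 60 mm across the rim and 55 mm high, herbs to about 100 mm, loose in a slot of the rack at rack x = -90 mm, y = 36 mm; origin under its centre. Leave alone.
- pot3: Small clay pot of herbs number 3, 60 mm across the rim and 55 mm high, herbs to about 100 mm, loose in a slot of the rack at rack x = -90 mm, y = 110 mm; origin under its centre. Leave alone.
Mind the look-alikes: they are no part of the job. Leave any black, blue or turquoise look-alike of the dibber alone.

How it is judged:
On the way, in this order (a step that is already met when the one before it is completed fails the run):
1. the held dibber's point is inside the channel, within 58 mm of the plain block's centre (z of dibber in the frame of rack below 0.032 m and x of dibber in the frame of rack between -0.01 and 0.01 m and contact force between the fingers and dibber above 1 N and horizontal distance between dibber and blank between 0 and 0.058 m), for 0.1 s.
2. it has run on inside the channel to 70-90 mm from the plain block's centre (z of dibber in the frame of rack below 0.032 m and x of dibber in the frame of rack between -0.01 and 0.01 m and contact force between the fingers and dibber above 1 N and horizontal distance between dibber and blank between 0.07 and 0.09 m), for 0.1 s.
3. it has run on inside the channel to its middle, 95-115 mm from the plain block's centre (z of dibber in the frame of rack below 0.032 m and x of dibber in the frame of rack between -0.01 and 0.01 m and contact force between the fingers and dibber above 1 N and horizontal distance between dibber and blank between 0.095 and 0.115 m), for 0.1 s.
4. it has run on inside the channel to 120-140 mm from the plain block's centre (z of dibber in the frame of rack below 0.032 m and x of dibber in the frame of rack between -0.01 and 0.01 m and contact force between the fingers and dibber above 1 N and horizontal distance between dibber and blank between 0.12 and 0.14 m), for 0.1 s.
5. it has reached, inside the channel, within 58 mm of the valve block's centre (z of dibber in the frame of rack below 0.032 m and x of dibber in the frame of rack between -0.01 and 0.01 m and contact force between the fingers and dibber above 1 N and horizontal distance between dibber and valve below 0.058 m), for 0.1 s.
6. the plunger is held half way in with the dibber (value of joint plunger between 0.008 and 0.016 m and contact force between dibber and valve above 2 N and contact force between the fingers and dibber above 1 N and contact force between each of the arm, the fingers and valve below 0.5 N and horizontal distance between dibber and plunger_top below 0.016 m and angle between dibber's own z axis and vertical below 0.35 rad), for 0.5 s.
At the end, for the whole second after the job is handed in: The plunger is held 12 mm in, within 4 mm, and still (under 10 mm/s), by the dibber's point alone: the fingers grip the dibber, it pushes the plunger with more than 2 N, its point is over the cap and it is upright within 20 degrees; neither fingers nor arm touch the valve (all of step 6 and velocity of joint plunger between -0.01 and 0.01 m/s); the arm keeps its last pose, push and grip.
It fails at once if the dibber moved faster than 10 cm/s while its point was in the middle 120 mm of the channel (z of dibber in the frame of rack below 0.032 m and x of dibber in the frame of rack between -0.01 and 0.01 m and y of dibber in the frame of rack between -0.06 and 0.06 m and linear speed of dibber above 0.1 m/s).
It fails at once if the plunger was pushed (nearly) to the bottom, beyond 21 mm (value of joint plunger above 0.021 m).
It fails at once if a pot, the tray, the scoop or the cloche was moved more than 20 mm (distance of any of pot0, pot1, pot2, pot3, tray, scoop, cloche from where it was at the start of the episode above 0.02 m).
It also fails if it takes over 61 s, if anything falls off the work surface, if the arm or the gripper's body presses on something with over 40 N, if the wrist force passes 120 N, or if a joint passes its speed limit or range.

## Working session

There is one attempt and no reset: what is moved stays moved. The work goes in short steps, Python scripts to look and compute and a tool call to move; the robot and the scene stay as the last step left them, time stands still between calls to the robot, and variables do not carry over. Pictures are saved under pics/ and viewed, and the job is handed in when it is done.

Besides the shell and the picture viewer there is one more tool, called after "Call:" as name(argument=value, ...) on one line, values as JSON. apply_moves: Moves the arm, as the interface text tells. Its arguments: {"type":"object","properties":{"delta_pos":{"type":"array"},"yaw":{"type":"array"},"gripper":{"type":"array"},"force":{"type":"number"}},"required":["delta_pos","yaw","gripper"]}

```bash
mkdir -p pics; ls
python3 - <<'E'
from plant import *
import cv2
for n in("side","top"):
    im=snapshot(n); cv2.imwrite(f"pics/{n}0.png",im[:,:,::-1]); print(n,camera_params(n))
print(get_state(), nose_length if not callable(nose_length) else nose_length())
E
```

```text
pics
side {'fovy': 42.56960610435961, 'cx': 249.3589115540766, 'cy': 186.7433334348829, 'dist': array([0.0096552, 0.       , 0.       , 0.       , 0.       ]), 'position': array([0.34395996, 0.83935486, 1.1592623 ]), 'orientation': array([-0.12065912,  0.93589383, -0.32920867,  0.03414324])}
top {'fovy': 56.45184976456415, 'cx': 258.7530598999906, 'cy': 188.9808894750829, 'dist': array([-0.00564795,  0.        ,  0.        ,  0.        ,  0.        ]), 'position': array([ 0.50335901, -0.01617894,  1.05375407]), 'orientation': array([ 0.70775453, -0.70609121,  0.01725822, -0.01486208])}
{'clock': 0.1, 'q': array([-1.20420383,  0.68986964, -0.19450792,  1.5662267 ,  0.15727374,
        0.90249728, -0.21513659]), 'qd': array([-0.0007337 , -0.00181099,  0.00095655, -0.00156891,  0.00065713,
       -0.0004737 ,  0.00059228]), 'joint_torque': array([-3.92354355e-03, -5.28501248e+01, -1.27168290e+00, -1.53835845e+01,
       -5.25594957e-02,  1.94998298e-03,  3.75908610e-05]), 'tool_pos': array([0.20404148, 0.59018706, 0.25201247]), 'eef_rot': array([ 0.11654546,  0.69739754, -0.11768124,  0.69728398]), 'contact_force': array([-0.88151318, -0.08469713, -0.59950392]), 'moment': array([0.04462679, 0.00803567, 0.07965498]), 'opening': 0.998056615612753} 0.014
```

View pics/side0.png

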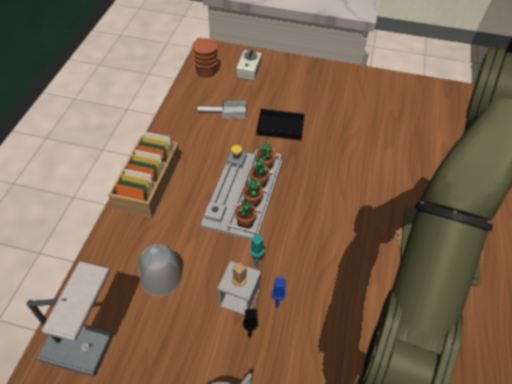

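View pics/top0.png

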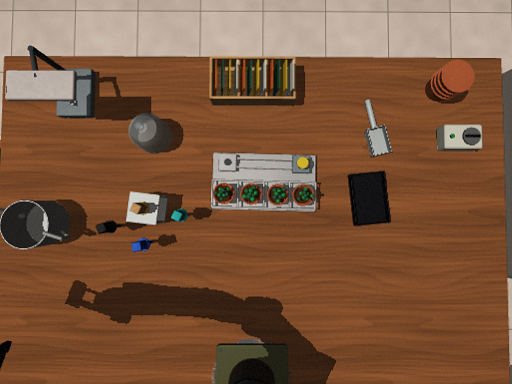

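```bash
cat > h.py <<'E'
from plant import *
import numpy as np, cv2
from scipy.spatial.transform import Rotation as R
def cam(n):
    c=camera_params(n); f=192/np.tan(np.radians(c["fovy"])/2)
    K=np.array([[f,0,c["cx"]],[0,f,c["cy"]],[0,0,1]]); Rm=R.from_quat(c["orientation"]).as_matrix()
    return K,np.array(c["dist"]),Rm,np.array(c["position"])
def proj(n,P):
    K,d,Rm,p=cam(n); P=np.atleast_2d(P).astype(float)
    r=cv2.Rodrigues(Rm.T)[0]; return cv2.projectPoints(P,r,-Rm.T@p,K,d)[0][:,0]
def ray(n,px):
    K,d,Rm,p=cam(n); u=cv2.undistortPoints(np.array([[px]],float),K,d)[0,0]
    return p,Rm@np.array([u[0],u[1],1])
def at_z(n,px,z):
    p,v=ray(n,px); return p+v*(z-p[2])/v[2]
def tri(a,b):
    (p,v),(q,w)=ray("side",a),ray("top",b)
    s=np.linalg.lstsq(np.c_[v,-w],q-p,rcond=None)[0]
    A,B=p+s[0]*v,q+s[1]*w; return (A+B)/2,np.linalg.norm(A-B)
E
python3 - <<'E'
from h import *
s=get_state()
for n in("side","top"): print(n,proj(n,[s["tool_pos"],[0,0,0],[.5,0,0]]))
T=["rack","blank","valve","plunger_top","stand","dibber","tray","scoop","cloche"]
for t in T:
    o={}
    for n in("side","top"):
        snapshot(n); o[n]=spot_point(t,n)
        print(t,n,[(np.round(x["pixel"]),round(x["score"],2)) for x in o[n]][:4])
print(get_state()["clock"])
E
```

```text
side [[357.20833106 426.26117645]
 [438.51306254 244.86219038]
 [262.82672119 207.02919224]]
top [[-17.77252072 340.41301968]
 [251.48770312 379.94354126]
 [252.01959723 206.37013771]]
rack side [(array([227., 189.]), 0.77), (array([234., 112.]), 0.34)]
rack top [(array([264., 162.]), 0.63)]
blank side [(array([214., 214.]), 0.64)]
blank top [(array([227., 162.]), 0.87), (array([262., 160.]), 0.7)]
valve side [(array([235., 162.]), 0.51)]
valve top [(array([302., 168.]), 0.62)]
plunger_top side [(array([239., 148.]), 0.48)]
plunger_top top [(array([297., 164.]), 0.43)]
stand side [(array([240., 299.]), 0.96)]
stand top [(array([153., 206.]), 0.74), (array([378., 139.]), 0.48)]
dibber side [(array([241., 298.]), 0.73), (array([260., 264.]), 0.7), (array([274., 306.]), 0.59), (array([249., 336.]), 0.53)]
dibber top [(array([122., 226.]), 0.76), (array([148., 244.]), 0.58), (array([186., 215.]), 0.58), (array([262., 162.]), 0.58)]
tray side [(array([280., 127.]), 0.78)]
tray top [(array([264., 163.]), 0.58), (array([366., 202.]), 0.57)]
scoop side [(array([232., 112.]), 0.96)]
scoop top [(array([379., 138.]), 0.55)]
cloche side [(array([160., 277.]), 0.69)]
cloche top []
1.9
```

Run:
```python
import cv2
a=cv2.imread("pics/top0.png")[130:270,90:340];cv2.imwrite("pics/topz.png",cv2.resize(a,None,fx=3.2,fy=3.2,interpolation=cv2.INTER_CUBIC))
a=cv2.imread("pics/side0.png")[130:345,130:310];cv2.imwrite("pics/sidez.png",cv2.resize(a,None,fx=2.75,fy=2.75,interpolation=cv2.INTER_CUBIC))
```

```text
(no output)
```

View pics/topz.png

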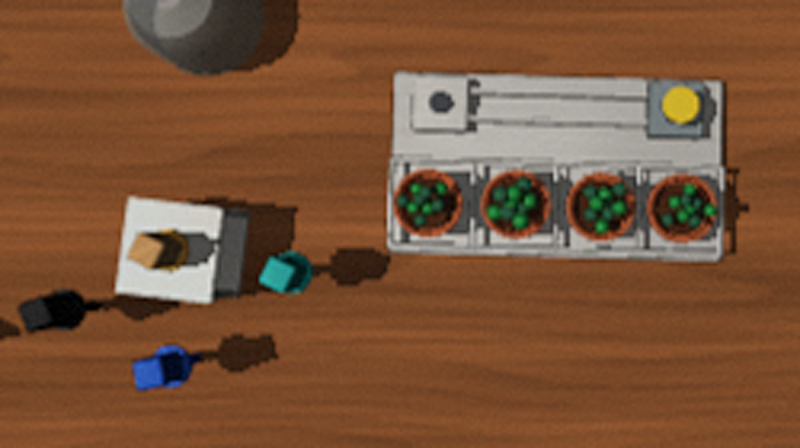

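View pics/sidez.png

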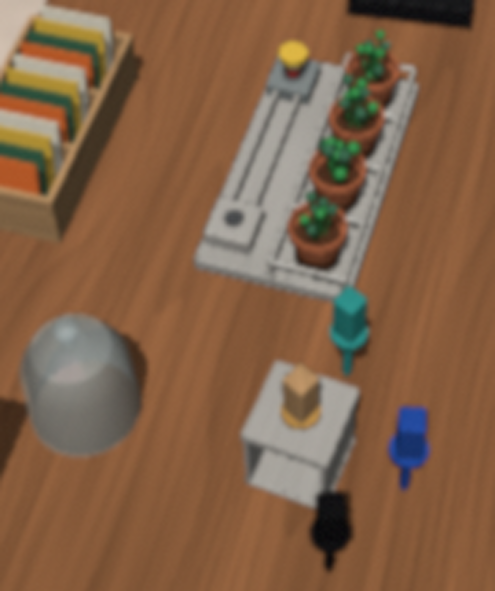

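```bash
cat >> h.py <<'E'
from scipy.optimize import least_squares
def fit(obs,x0):
    # obs: (cam, local xyz, pixel, weight)
    def W(p,l):
        c,s=np.cos(p[2]),np.sin(p[2]); return np.array([p[0]+c*l[0]-s*l[1],p[1]+s*l[0]+c*l[1],l[2]])
    f=lambda p:np.concatenate([w*(proj(n,W(p,l))[0]-px) for n,l,px,w in obs])
    r=least_squares(f,x0,loss="soft_l1"); return r.x,r.fun.reshape(-1,2),W
E
python3 - <<'E'
from h import *
Z=lambda a:(a[0]/3.2+90-.5+.16,a[1]/3.2+130-.34); S=lambda a:(a[0]/2.75+130-.34,a[1]/2.75+130-.34)
cap={}
for n in("side","top"):
    im=cv2.imread(f"pics/{n}0.png"); h=cv2.cvtColor(im,cv2.COLOR_BGR2HSV)
    m=cv2.inRange(h,(22,150,120),(34,255,255)); k,l,st,ce=cv2.connectedComponentsWithStats(m)
    for i in range(1,k):
        c=ce[i]
        if 225<c[0]<320 and 130<c[1]<180 and st[i,4]>20: print(n,c,st[i]); cap[n]=c
mm=.0
rack=[("top",(0,-.105,.073),cap["top"],2),("side",(0,-.105,.071),cap["side"],1.5),
 ("top",(0,.105,.043),Z((441,102)),1.5),("side",(0,.105,.043),S((234,217)),1.5)]
for l,p in zip([(.03,.15),(.03,-.15),(-.135,-.15),(-.135,.15)],[(396,72),(724,80),(720,261),(388,250)]): rack.append(("top",(*l,.018),Z(p),1))
for l,p in zip([(.03,.15),(-.135,-.15)],[(197,258),(418,66)]): rack.append(("side",(*l,.018),S(p),1))
p,r,W=fit(rack,[.6,0,0]); print("rack",p); print(np.round(r,1))
st=[]
L=[(.04,.04),(.04,-.04),(-.04,-.04),(-.04,.04)]
for l,q in zip(L,[(128,197),(223,205),(212,304),(116,292)]): st.append(("top",(*l,.094),Z(q),1))
for l,q in zip(L,[(244,435),(277,360),(360,385),(322,465)]): st.append(("side",(*l,.094),S(q),1))
p,r,W=fit(st,[.5,.3,0]); print("stand",p); print(np.round(r,1))
for l in [(0,0,.094),(0,0,.1),(0,0,.154)]: 
    w=W(p,l); print(w,[proj(n,w)[0] for n in("side","top")])
E
```

```text
side [236.20338983 149.54237288] [232 146   9   8  59]
top [302.33333333 162.31372549] [297 157  12  12 102]
rack [ 0.62326876 -0.03491274 -0.02010125]
[[ 0.4  0.5]
 [-1.3 -1.6]
 [-0.4  0.9]
 [-1.1 -0.8]
 [-0.6  0.4]
 [-0.2  0.2]
 [ 0.2  0.4]
 [ 0.3  1.5]
 [-2.1 -0. ]
 [-0.4  5.3]]
stand [ 0.4947093   0.29142444 -0.11131547]
[[ 0.1  0.5]
 [ 0.   1.3]
 [-0.3  0.1]
 [-0.   0.5]
 [-1.9 -0.5]
 [-1.1 -0.7]
 [-0.9  0.6]
 [ 1.2 -0.2]]
[0.4947093  0.29142444 0.094     ] [array([238.35269894, 278.70270433]), array([142.65431814, 208.20178207])]
[0.4947093  0.29142444 0.1       ] [array([238.34804352, 277.50363626]), array([141.93149294, 208.22035993])]
[0.4947093  0.29142444 0.154     ] [array([238.30436501, 266.26983937]), array([134.9924103 , 208.39866798])]
```

Run:
```python
import cv2
a=cv2.imread("pics/top0.png")[190:230,120:170];b=cv2.imread("pics/side0.png")[255:295,215:265]
cv2.imwrite("pics/dz.png",cv2.hconcat([cv2.resize(x,(400,320),interpolation=cv2.INTER_NEAREST) for x in(a,b)]))
```

```text
(no output)
```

View pics/dz.png

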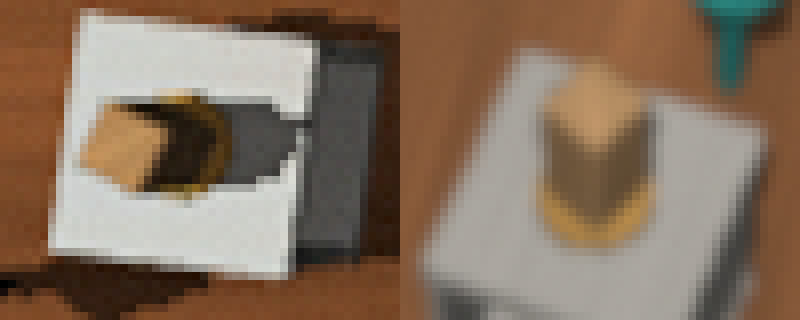

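Run:
```python
from h import *
T=lambda a:(a[0]/8+120-.5,a[1]/8+190-.5); S=lambda a:((a[0]-400)/8+215-.5,a[1]/8+255-.5)
h=.012; L=[(h,h),(h,-h),(-h,-h),(-h,h)]
o=[("top",(*l,.154),T(q),1) for l,q in zip(L,[(106,102),(170,114),(144,194),(79,166)])]
Sq=[(545,105),(595,62),(648,98),(598,142)]
o2=o+[("side",(*l,.154),S(q),1) for l,q in zip(L,Sq)]
for name,oo in(("top",o),("both",o2),("side",o2[4:])):
    p,r,W=fit(oo,[.49,.29,-.3]); print(name,p); print(np.round(r,1).tolist())
s=get_state(); Rm=R.from_quat(s["eef_rot"]).as_matrix(); print(s["tool_pos"]);print(Rm.round(3))
```

```text
top [ 0.49699778  0.29121657 -0.32311874]
[[-0.6, -0.8], [0.4, 0.7], [0.5, -0.2], [-0.4, 0.2]]
both [ 0.49462883  0.29183184 -0.40058348]
[[-0.3, -0.1], [0.4, 2.2], [-0.2, 1.0], [-0.9, 0.7], [-1.6, -0.4], [-1.5, -2.2], [0.1, -1.1], [-0.1, 0.7]]
side [ 0.49240438  0.29324428 -0.47392791]
[[-0.9, -0.1], [-0.2, -1.5], [0.9, 0.1], [0.2, 1.5]]
[0.20416579 0.59073573 0.25273285]
[[ 0.     0.327  0.945]
 [ 0.     0.945 -0.327]
 [-1.     0.     0.   ]]
```

Call:
apply_moves(delta_pos=[[-1.5,-3.5,1],[-3,-7,2],[-4.5,-10.5,3.5],[-5,-13.5,6],[-5,-15.5,9.5],[-5,-17,13],[-5,-18,17],[-5,-18.7,21],[-5,-18.7,25],[-5,-18.7,29]], yaw=[0,0,0,0,0,0,0.02,0.04,0.04,0.04], gripper=[60,60,60,60,60,60,60,60,60,60], force=40)

```text
clock: 2.73
tool_pos: [0.4188, 0.3178, 0.3032]
eef_rot: [0.131, 0.695, -0.131, 0.695]
contact_force: [-0.4, 0.6, 0.0]
opening: 0.604
```

```bash
cat >> h.py <<'E'
def go(target,yaw=None):
    s=get_state(); Rm=R.from_quat(s["eef_rot"]).as_matrix(); y=Rm[:,1]; cur=np.arctan2(-y[0],y[1])
    print("t",round(s["clock"],2),"tcp",s["tool_pos"].round(4),"tooly-yaw",cur.round(4),"tilt x",Rm[:,0].round(3),"open",round(float(s["opening"]),3),"F",s["contact_force"].round(1))
    print("delta cm",(100*Rm.T@(np.array(target)-s["tool_pos"])).round(2), "yaw", None if yaw is None else round(-(yaw-cur),3))
E
python3 - <<'E'
from h import *
for px in((180,215),(140,245),(107,227)): print(at_z("top",px,.1),at_z("top",px,.15))
go([.495,.2915,.126],-.38)
E
```

```text
[0.47695046 0.18990048 0.1       ] [0.47833491 0.17909689 0.15      ]
[0.39739013 0.29491617 0.1       ] [0.40294549 0.2786072  0.15      ]
[0.44468262 0.38336825 0.1       ] [0.44775869 0.36242223 0.15      ]
t 2.73 tcp [0.4188 0.3178 0.3032] tooly-yaw -0.3732 tilt x [ 0.001  0.    -1.   ] open 0.604 F [-0.4  0.6  0. ]
delta cm [17.72  0.32  8.05] yaw 0.007
```

Call:
apply_moves(delta_pos=[[0,0.1,4],[0,0.3,8.05],[3,0.3,8.05],[6,0.3,8.05],[8,0.3,8.05],[8,0.3,8.05]], yaw=[0,0,0,0,0,0], gripper=[60,60,60,60,60,60])

```text
clock: 3.23
tool_pos: [0.4928, 0.2895, 0.2193]
eef_rot: [0.129, 0.697, -0.133, 0.693]
contact_force: [-0.4, 1.0, 0.5]
opening: 0.598
```

```bash
cat >> h.py <<'E'
def look(tag,boxes):
    o=[]
    for n,(x,y,w,hh) in boxes.items():
        im=snapshot(n)[:,:,::-1]; o.append(cv2.resize(im[y:y+hh,x:x+w],(390,int(390*hh/w)),interpolation=cv2.INTER_CUBIC))
    m=max(a.shape[0] for a in o); o=[cv2.copyMakeBorder(a,0,m-a.shape[0],0,0,0) for a in o]
    cv2.imwrite(f"pics/{tag}.png",cv2.hconcat(o))
E
python3 - <<'E'
from h import *
look("g1",{"side":(170,200,130,130),"top":(80,150,130,130)})
go([.495,.2915,.126],-.38)
E
```

```text
t 3.33 tcp [0.4948 0.2913 0.2233] tooly-yaw -0.373 tilt x [-0. -0. -1.] open 0.6 F [ 0.2 -0.2 -0.6]
delta cm [9.73 0.02 0.01] yaw 0.007
```

View pics/g1.png

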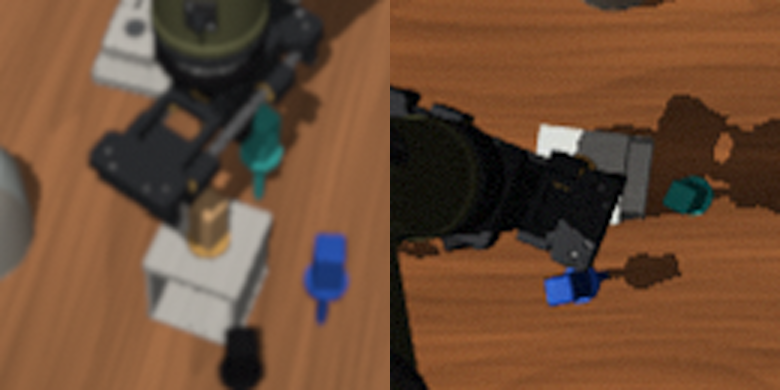

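Call:
apply_moves(delta_pos=[[2.5,0,0],[5,0,0],[7,0,0],[8.5,0,0],[9.7,0,0],[9.7,0,0]], yaw=[0,0,0,0,0,0], gripper=[60,60,60,60,60,60])

```text
clock: 3.83
tool_pos: [0.4947, 0.2917, 0.126]
eef_rot: [0.131, 0.695, -0.131, 0.695]
contact_force: [0.6, -0.5, -0.5]
opening: 0.601
```

Run:
```python
from h import *
look("g2",{"side":(190,220,100,100),"top":(80,150,130,130)})
go([.495,.2915,.126],-.38)
```

```text
t 3.93 tcp [0.4956 0.2922 0.1277] tooly-yaw -0.3727 tilt x [ 0.002  0.001 -1.   ] open 0.6 F [0.1 0.1 0.1]
delta cm [ 0.17 -0.09 -0.03] yaw 0.007
```

View pics/g2.png

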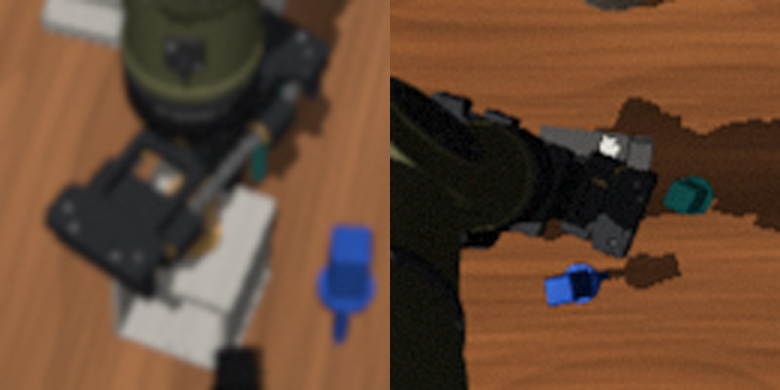

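Call:
apply_moves(delta_pos=[[0,0,0],[0,0,0],[0,0,0],[0,0,0],[0,0,0],[0,0,0],[0,0,0],[0,0,0]], yaw=[0,0,0,0,0,0,0,0], gripper=[0,0,0,0,0,0,0,0], force=40)

```text
clock: 4.6
tool_pos: [0.4959, 0.2923, 0.1283]
eef_rot: [0.132, 0.694, -0.13, 0.696]
contact_force: [-1.4, -0.7, 6.1]
opening: 0.27
```

Call:
apply_moves(delta_pos=[[-1.5,0,0],[-3.5,0,0],[-6,0,0],[-8.5,0,0],[-11,0,0],[-13,0,0],[-14,0,0],[-14,0,0]], yaw=[0,0,0,0,0,0,0,0], gripper=[0,0,0,0,0,0,0,0])

```text
clock: 5.27
tool_pos: [0.4965, 0.2927, 0.2702]
eef_rot: [0.133, 0.693, -0.129, 0.697]
contact_force: [0.6, -0.1, -1.5]
opening: 0.272
```

Run:
```python
from h import *
look("g3",{"side":(170,180,140,140),"top":(80,150,130,130)})
go([.62,.03,.27])
```

```text
t 5.37 tcp [0.4951 0.2917 0.2675] tooly-yaw -0.3728 tilt x [ 0.002  0.001 -1.   ] open 0.275 F [ 0.1 -0.8 -0.4]
delta cm [ -0.26 -19.82  21.16] yaw None
```

View pics/g3.png

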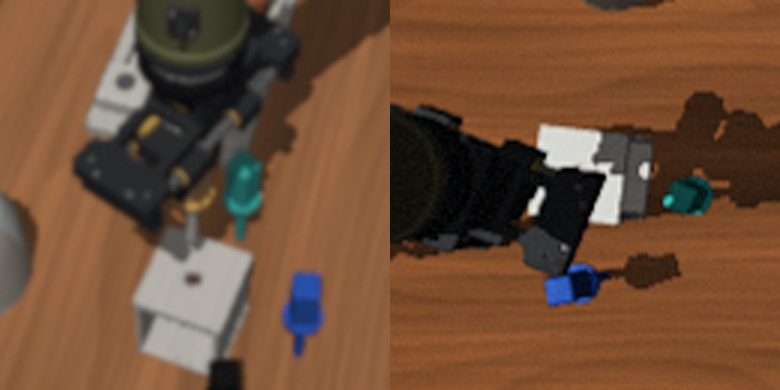

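Call:
apply_moves(delta_pos=[[0,-1.5,1.6],[0,-4,4.4],[0,-6.7,7.4],[0,-9.4,10.3],[0,-12.1,13.2],[0,-14.8,16.2],[0,-17,18.6],[0,-18.7,20.5],[0,-19.7,21.6],[0,-19.7,21.6]], yaw=[0,0,0,0,0,0,0,0,0,0], gripper=[0,0,0,0,0,0,0,0,0,0])

```text
clock: 6.2
tool_pos: [0.6249, 0.0249, 0.2654]
eef_rot: [0.132, 0.695, -0.134, 0.694]
contact_force: [0.6, 0.2, -0.7]
opening: 0.276
```

Run:
```python
from h import *
look("g4",{"side":(170,120,140,140),"top":(190,100,140,140)})
go([.6246,.0291,.165])
```

```text
t 6.3 tcp [0.6235 0.0311 0.2662] tooly-yaw -0.3719 tilt x [-0.001  0.002 -1.   ] open 0.274 F [-0.1  0.6 -0.5]
delta cm [10.12 -0.16  0.19] yaw None
```

View pics/g4.png

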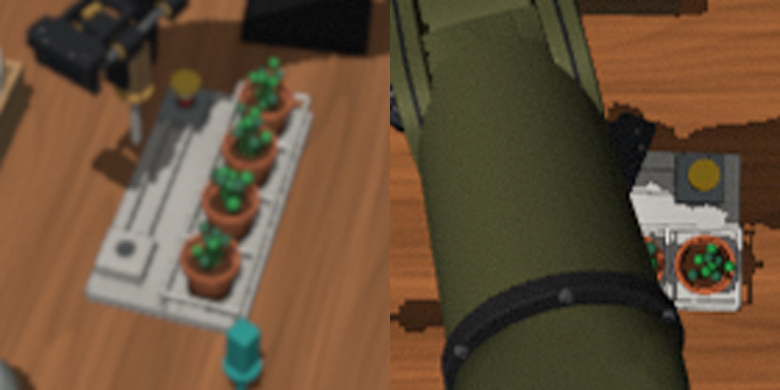

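Call:
apply_moves(delta_pos=[[2,-0.1,0.1],[4.5,-0.15,0.2],[7,-0.15,0.2],[9,-0.15,0.2],[10.1,-0.15,0.2],[10.1,-0.15,0.2],[10.1,-0.15,0.2]], yaw=[0,0,0,0,0,0,0], gripper=[0,0,0,0,0,0,0])

```text
clock: 6.88
tool_pos: [0.6244, 0.0311, 0.1654]
eef_rot: [0.131, 0.696, -0.129, 0.694]
contact_force: [0.3, -0.1, -0.0]
opening: 0.274
```

```bash
cat >> h.py <<'E'
RK=np.array([0.62327,-0.03491,-0.0201])
def rk(l,p=RK):
    c,s=np.cos(p[2]),np.sin(p[2]); return np.array([p[0]+c*l[0]-s*l[1],p[1]+s*l[0]+c*l[1],l[2]])
def overlay(tag,box,pts,n="side",sc=7):
    x,y,w,hh=box; im=snapshot(n)[:,:,::-1][y:y+hh,x:x+w]; a=cv2.resize(im,None,fx=sc,fy=sc,interpolation=cv2.INTER_CUBIC)
    b=a.copy()
    for P,c in pts:
        q=[(int((u-x+.5)*sc),int((v-y+.5)*sc)) for u,v in proj(n,P)]
        for k in range(len(q)-1): cv2.line(b,q[k],q[k+1],c,1)
        if len(q)==1: cv2.circle(b,q[0],3,c,-1)
    cv2.imwrite(f"pics/{tag}.png",cv2.hconcat([a,b]))
def rackpts():
    return [([rk((sx*.01,.08,.034)),rk((sx*.01,-.08,.034))],(0,0,255)) for sx in(1,-1)]+[([rk((sx*.01,.08,.018)),rk((sx*.01,-.08,.018))],(255,0,0)) for sx in(1,-1)]
def dib():
    s=get_state(); t=s["tool_pos"]; return [([t-[0,0,.109],t-[0,0,.03]],(0,255,0))]
E
python3 - <<'E'
from h import *
go([.6246,.0291,.133])
overlay("o1",(195,140,55,85),rackpts()+dib())
E
```

```text
t 6.88 tcp [0.6244 0.0311 0.1654] tooly-yaw -0.3695 tilt x [-0.002  0.003 -1.   ] open 0.274 F [ 0.3 -0.1 -0. ]
delta cm [ 3.24 -0.19  0.11] yaw None
```

View pics/o1.png

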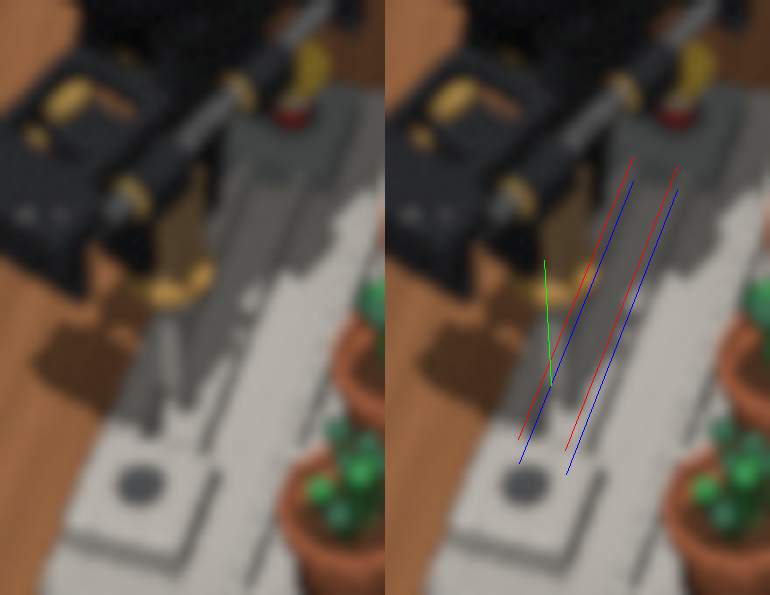

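Run:
```python
from h import *
sc=12
for n,(x,y,w,hh),tg in(("top",(215,148,65,30),"z1"),("side",(200,140,60,45),"z2")):
    a=cv2.resize(cv2.imread(f"pics/{n}0.png")[y:y+hh,x:x+w],None,fx=sc,fy=sc,interpolation=cv2.INTER_CUBIC); b=a.copy()
    for P,c in rackpts():
        q=[(int((u-x+.5)*sc),int((v-y+.5)*sc)) for u,v in proj(n,P)]; cv2.line(b,q[0],q[1],c,1)
    cv2.imwrite(f"pics/{tg}.png",cv2.resize(cv2.vconcat([a,b]) if n=="top" else b,None,fx=1 if n=="top" else 1,fy=.8 if n=="top" else 1))
```

```text
(no output)
```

View pics/z1.png

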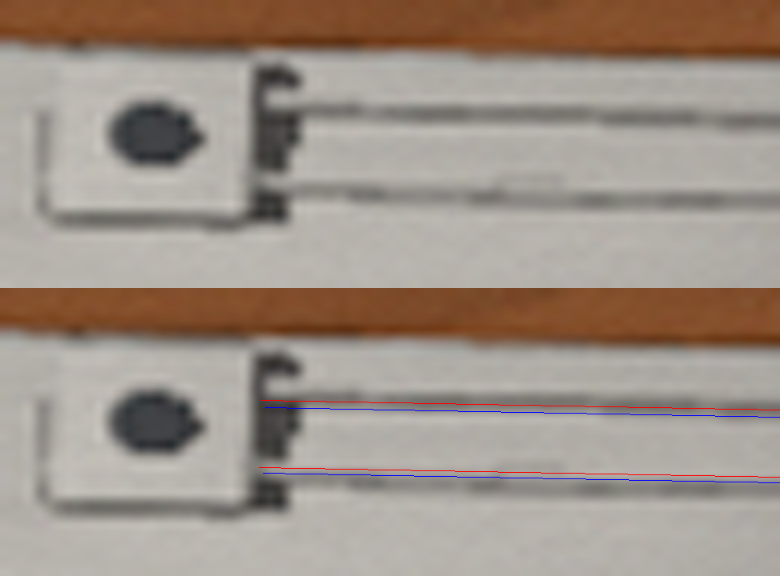

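View pics/z2.png

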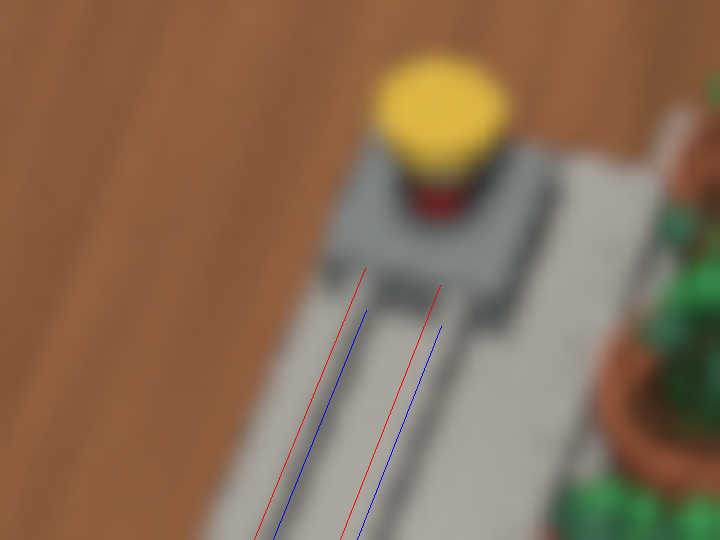

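Call:
apply_moves(delta_pos=[[0.3,-0.1,0.1],[0.8,-0.2,0.15],[1.3,-0.2,0.15],[1.8,-0.2,0.15],[2.3,-0.2,0.15],[2.7,-0.2,0.15],[3.0,-0.2,0.15],[3.0,-0.2,0.15]], yaw=[0,0,0,0,0,0,0,0], gripper=[0,0,0,0,0,0,0,0])

```text
clock: 7.6
tool_pos: [0.6254, 0.0283, 0.1353]
eef_rot: [0.131, 0.696, -0.129, 0.694]
contact_force: [0.4, 0.4, -1.0]
opening: 0.272
```

Run:
```python
from h import *
go(rk((.0005,.060,.132)))
overlay("o2",(195,140,55,85),rackpts()+dib())
go(rk((.0005,-.066,.132)))
```

```text
t 7.6 tcp [0.6254 0.0283 0.1353] tooly-yaw -0.3703 tilt x [-0.001  0.003 -1.   ] open 0.272 F [ 0.4  0.4 -1. ]
delta cm [ 0.33 -0.32  0.08] yaw None
t 7.65 tcp [0.6256 0.0284 0.1357] tooly-yaw -0.3702 tilt x [-0.     0.003 -1.   ] open 0.276 F [ 0.3 -0.2 -0.9]
delta cm [  0.33 -12.17   4.38] yaw None
```

View pics/o2.png

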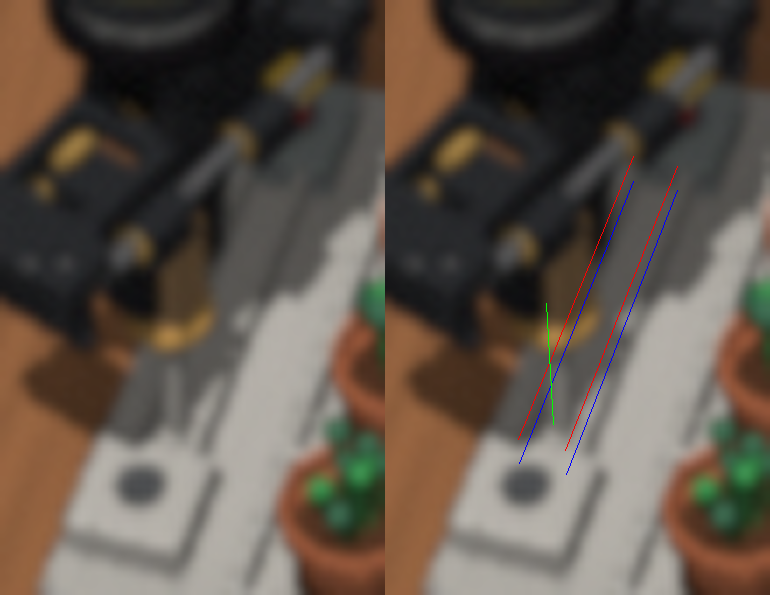

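Call:
apply_moves(delta_pos=[[0.2,0,0],[0.4,0,0],[0.4,0,0],[0.4,-0.24,0.08],[0.4,-0.47,0.15],[0.4,-0.7,0.23],[0.4,-0.94,0.31],[0.4,-1.17,0.4],[0.4,-1.41,0.48],[0.4,-1.64,0.56]], yaw=[0,0,0,0,0,0,0,0,0,0], gripper=[0,0,0,0,0,0,0,0,0,0])

```text
clock: 8.48
tool_pos: [0.6249, 0.0106, 0.1317]
eef_rot: [0.131, 0.695, -0.129, 0.695]
contact_force: [0.2, 0.2, -0.7]
opening: 0.273
```

```bash
cat >> h.py <<'E'
def where():
    t=get_state()["tool_pos"]; c,s=np.cos(RK[2]),np.sin(RK[2]); d=t[:2]-RK[:2]
    print("rack xy mm",(1000*np.array([c*d[0]+s*d[1],-s*d[0]+c*d[1]])).round(1),"tip z",(1000*(t[2]-.109)).round(1))
E
python3 - <<'E'
from h import *
where(); go(rk((.0005,-.066,.1315)))
E
```

```text
rack xy mm [ 0.7 45.6] tip z 22.7
t 8.48 tcp [0.6249 0.0106 0.1317] tooly-yaw -0.3705 tilt x [-0.001  0.003 -1.   ] open 0.273 F [ 0.2  0.2 -0.7]
delta cm [-1.000e-02 -1.049e+01  3.810e+00] yaw None
```

Call:
apply_moves(delta_pos=[[0,-0.24,0.09],[0,-0.47,0.17],[0,-0.7,0.26],[0,-0.94,0.34],[0,-1.17,0.43],[0,-1.41,0.51],[0,-1.64,0.6],[0,-1.88,0.68],[0,-2.11,0.77],[0,-2.35,0.85]], yaw=[0,0,0,0,0,0,0,0,0,0], gripper=[0,0,0,0,0,0,0,0,0,0])

```text
clock: 9.32
tool_pos: [0.6243, -0.0146, 0.1316]
eef_rot: [0.131, 0.695, -0.129, 0.695]
contact_force: [-0.4, 0.2, -1.1]
opening: 0.274
```

Run:
```python
from h import *
overlay("o3",(195,140,55,85),rackpts()+dib())
where(); go(rk((.0005,-.066,.1315)))
```

```text
rack xy mm [ 0.6 19.5] tip z 22.6
t 9.37 tcp [ 0.6243 -0.0154  0.1316] tooly-yaw -0.3712 tilt x [-0.001  0.002 -1.   ] open 0.275 F [ 0.1 -0.9 -0.4]
delta cm [-0.01 -8.03  2.93] yaw None
```

View pics/o3.png

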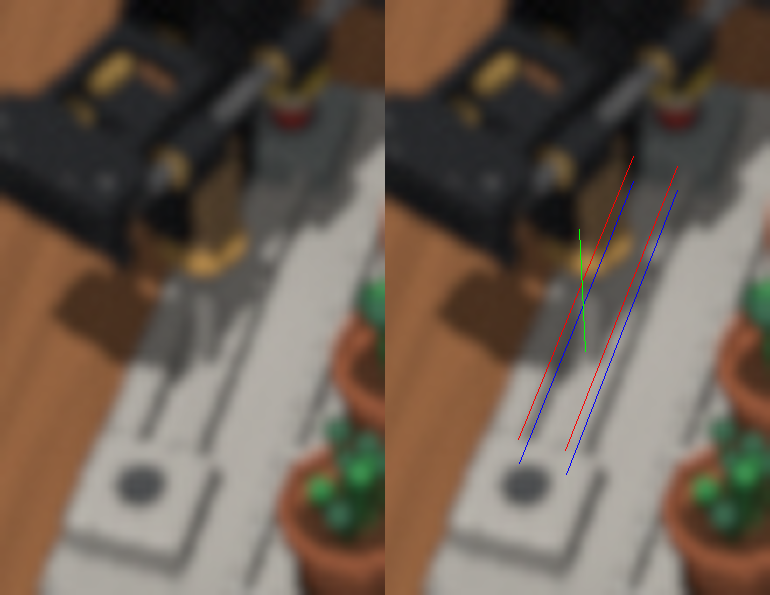

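Call:
apply_moves(delta_pos=[[0,-0.24,0.09],[0,-0.47,0.17],[0,-0.7,0.26],[0,-0.94,0.34],[0,-1.17,0.43],[0,-1.41,0.51],[0,-1.64,0.6],[0,-1.88,0.68],[0,-2.11,0.77],[0,-2.35,0.85]], yaw=[0,0,0,0,0,0,0,0,0,0], gripper=[0,0,0,0,0,0,0,0,0,0])

```text
clock: 10.2
tool_pos: [0.6237, -0.0406, 0.1316]
eef_rot: [0.131, 0.695, -0.13, 0.695]
contact_force: [-0.2, 0.2, 0.3]
opening: 0.272
```

Call:
apply_moves(delta_pos=[[0,-0.24,0.09],[0,-0.47,0.17],[0,-0.7,0.26],[0,-0.94,0.34],[0,-1.17,0.43],[0,-1.41,0.51],[0,-1.64,0.6],[0,-1.88,0.68],[0,-2.11,0.77],[0,-2.35,0.85]], yaw=[0,0,0,0,0,0,0,0,0,0], gripper=[0,0,0,0,0,0,0,0,0,0])

```text
clock: 11.03
tool_pos: [0.6231, -0.0659, 0.1315]
eef_rot: [0.131, 0.695, -0.13, 0.695]
contact_force: [-0.2, 0.0, -0.2]
opening: 0.277
```

Run:
```python
from h import *
overlay("o4",(200,120,55,85),rackpts()+dib())
where(); go(rk((.0005,-.066,.1315)))
```

```text
rack xy mm [  0.4 -31.8] tip z 22.5
t 11.08 tcp [ 0.623  -0.0667  0.1315] tooly-yaw -0.372 tilt x [-0.001  0.002 -1.   ] open 0.278 F [-0.3 -0.7 -0.9]
delta cm [-0.01 -3.2   1.19] yaw None
```

View pics/o4.png

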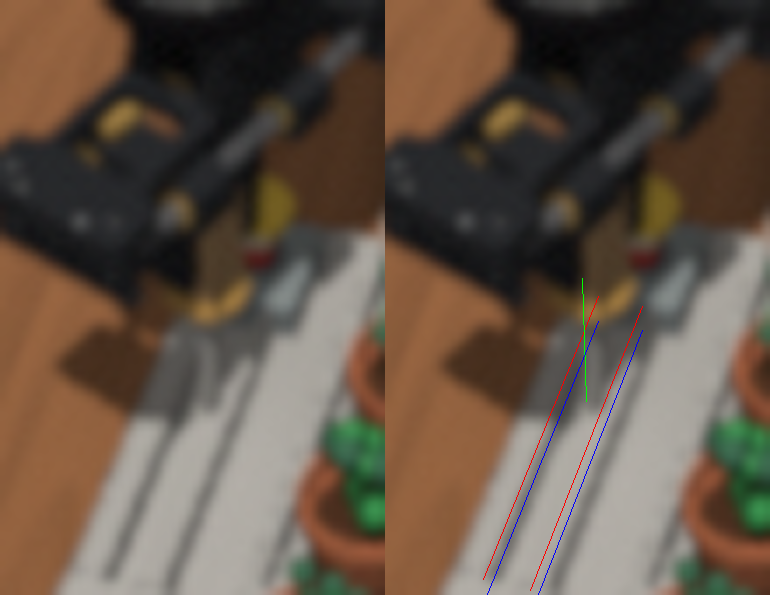

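Call:
apply_moves(delta_pos=[[0,-0.24,0.09],[0,-0.47,0.17],[0,-0.7,0.26],[0,-0.94,0.34],[0,-1.17,0.43],[0,-1.41,0.51],[0,-1.64,0.6],[0,-1.88,0.69],[0,-2.11,0.78],[0,-2.35,0.87]], yaw=[0,0,0,0,0,0,0,0,0,0], gripper=[0,0,0,0,0,0,0,0,0,0])

```text
clock: 11.92
tool_pos: [0.6226, -0.092, 0.1315]
eef_rot: [0.131, 0.695, -0.13, 0.695]
contact_force: [0.7, -0.1, -1.0]
opening: 0.272
```

Call:
apply_moves(delta_pos=[[0,-0.24,0.09],[0,-0.47,0.17],[0,-0.7,0.26],[0,-0.85,0.32],[0,-0.85,0.32],[0,-0.85,0.32],[0,-0.85,0.32],[0,-0.85,0.32]], yaw=[0,0,0,0,0,0,0,0], gripper=[0,0,0,0,0,0,0,0])

```text
clock: 12.58
tool_pos: [0.6225, -0.1008, 0.1314]
eef_rot: [0.131, 0.695, -0.13, 0.695]
contact_force: [0.2, -0.8, -2.1]
opening: 0.276
```

Run:
```python
from h import *
overlay("o5",(200,120,55,85),rackpts()+dib())
where(); go(rk((.0005,-.066,.1315)))
```

```text
rack xy mm [  0.5 -65.9] tip z 22.4
t 12.63 tcp [ 0.6225 -0.1008  0.1314] tooly-yaw -0.3716 tilt x [-0.001  0.002 -1.   ] open 0.272 F [ 0.3 -0.7 -1.5]
delta cm [-0.01 -0.01  0.  ] yaw None
```

View pics/o5.png

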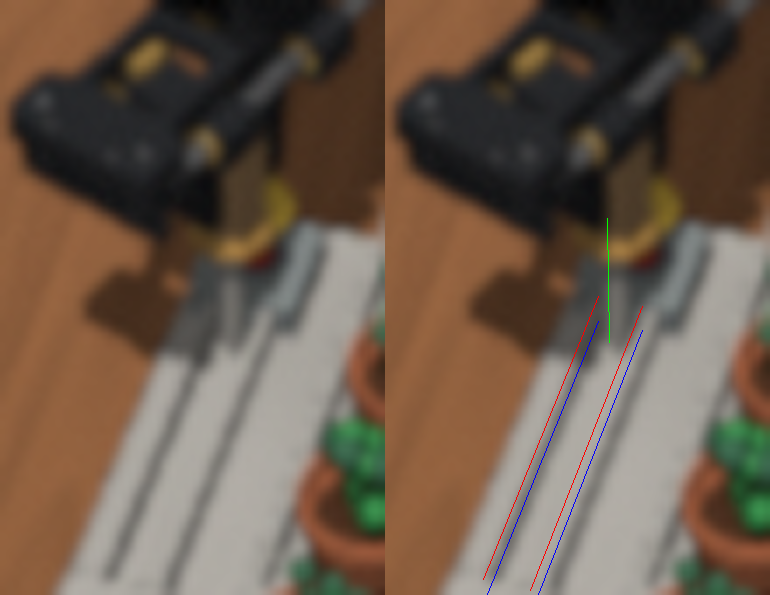

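Call:
apply_moves(delta_pos=[[-1,0,0],[-3,0,0],[-5,0,0],[-7,0,0],[-8,0,0],[-8,-1.2,0.45],[-8,-2.4,0.9],[-8,-3.3,1.2],[-8,-3.67,1.34],[-8,-3.67,1.34]], yaw=[0,0,0,0,0,0,0,0,0,0], gripper=[0,0,0,0,0,0,0,0,0,0])

```text
clock: 13.47
tool_pos: [0.6206, -0.1429, 0.21]
eef_rot: [0.132, 0.696, -0.132, 0.694]
contact_force: [-1.5, 0.3, -0.2]
opening: 0.272
```

Run:
```python
from h import *
ring=[rk((.016*np.cos(a),-.105+.016*np.sin(a),.074)) for a in np.linspace(0,6.283,25)]
overlay("o6",(200,110,55,85),[(ring,(0,0,255))]+dib())
where(); go(rk((.0,-.105,.19)))
```

```text
rack xy mm [  -0.2 -106.4] tip z 101.2
t 13.52 tcp [ 0.6209 -0.1412  0.2102] tooly-yaw -0.3737 tilt x [-0.003  0.002 -1.   ] open 0.275 F [-0.1  1.1 -1.4]
delta cm [ 2.02  0.13 -0.02] yaw None
```

View pics/o6.png

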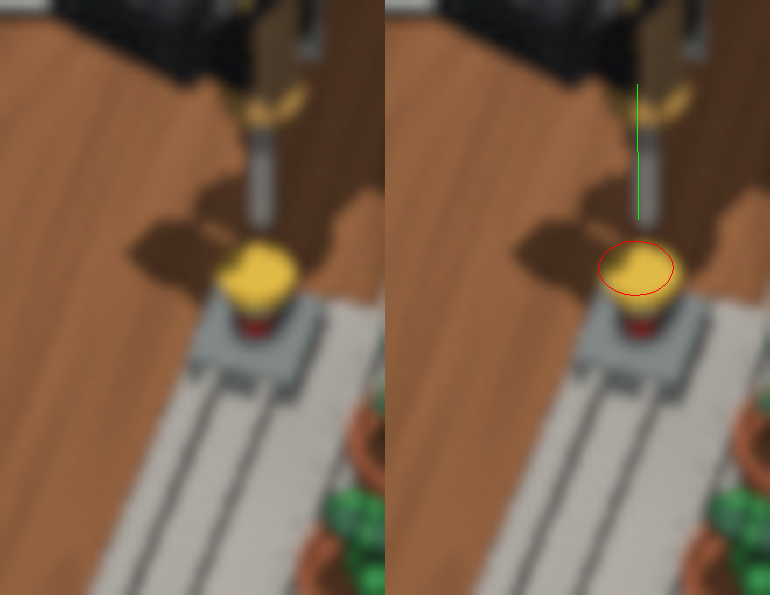

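Call:
apply_moves(delta_pos=[[0.5,0.1,0],[1.1,0.1,0],[1.6,0.1,0],[2.0,0.1,0],[2.2,0.1,0],[2.2,0.1,0],[2.2,0.1,0]], yaw=[0,0,0,0,0,0,0], gripper=[0,0,0,0,0,0,0], force=50)

```text
clock: 14.1
tool_pos: [0.6213, -0.1401, 0.1881]
eef_rot: [0.132, 0.696, -0.131, 0.694]
contact_force: [-0.7, 0.7, -1.0]
opening: 0.269
```

Run:
```python
from h import *
ring=[rk((.016*np.cos(a),-.105+.016*np.sin(a),.074)) for a in np.linspace(0,6.283,25)]
overlay("o7",(210,130,50,55),[(ring,(0,0,255))]+dib())
where(); go(rk((.0,-.105,.171)))
```

```text
rack xy mm [   0.2 -105.3] tip z 79.3
t 14.15 tcp [ 0.6214 -0.1402  0.1883] tooly-yaw -0.3736 tilt x [-0.002  0.002 -1.   ] open 0.272 F [-0.9 -0.3  0.2]
delta cm [ 1.74  0.02 -0.03] yaw None
```

View pics/o7.png

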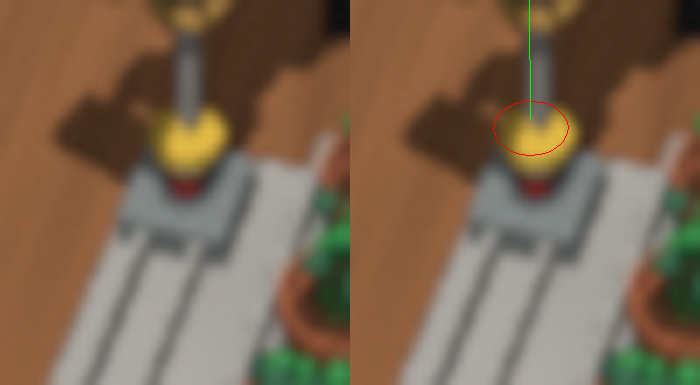

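Call:
apply_moves(delta_pos=[[0.2,0,0],[0.4,0,0],[0.6,0,0],[0.8,0,0],[0.9,0,0],[0.9,0,0],[0.9,0,0]], yaw=[0,0,0,0,0,0,0], gripper=[0,0,0,0,0,0,0])

```text
clock: 14.73
tool_pos: [0.6217, -0.1402, 0.1797]
eef_rot: [0.132, 0.695, -0.131, 0.694]
contact_force: [0.3, 0.5, 3.3]
opening: 0.275
```

Run:
```python
from h import *
overlay("o8",(210,130,50,55),dib())
where(); go(rk((.0,-.105,.171)))
```

```text
rack xy mm [   0.5 -105.3] tip z 70.7
t 14.78 tcp [ 0.6217 -0.1402  0.1797] tooly-yaw -0.3736 tilt x [-0.001  0.002 -1.   ] open 0.272 F [-0.4 -0.   2.8]
delta cm [ 0.87  0.01 -0.06] yaw None
```

View pics/o8.png

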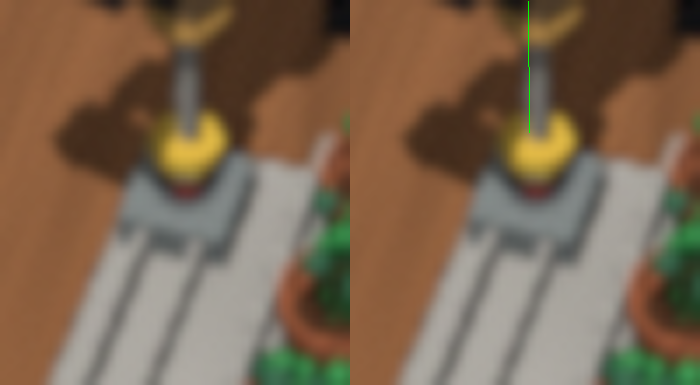

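Call:
apply_moves(delta_pos=[[0.15,0,0],[0.3,0,0],[0.45,0,0],[0.6,0,0],[0.75,0,0],[0.85,0,0],[0.87,0,0],[0.87,0,0],[0.87,0,0]], yaw=[0,0,0,0,0,0,0,0,0], gripper=[0,0,0,0,0,0,0,0,0])

```text
clock: 15.53
tool_pos: [0.6219, -0.1402, 0.1712]
eef_rot: [0.132, 0.695, -0.131, 0.694]
contact_force: [-0.8, -0.6, 6.4]
opening: 0.27
```

Run:
```python
from h import *
overlay("o9",(210,130,50,55),dib())
f=[]
for i in range(8): snapshot("side"); f.append(get_state()["contact_force"][2])
print(np.mean(f),np.std(f)); print(at_z("side",(236,150),.07))
where(); go(rk((.0,-.105,.171)))
```

```text
5.435441576028543 0.773364196592886
[ 0.61786283 -0.13528271  0.07      ]
rack xy mm [   0.7 -105.3] tip z 62.2
t 15.98 tcp [ 0.6219 -0.1402  0.1712] tooly-yaw -0.3736 tilt x [-0.001  0.002 -1.   ] open 0.273 F [ 0.4 -1.2  6.5]
delta cm [ 0.02  0.   -0.08] yaw None
```

View pics/o9.png

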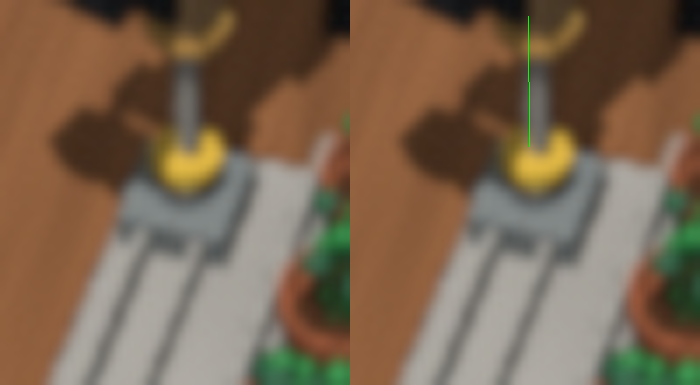

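Run:
```python
from h import *
for d in(0,.004,.008,.012,.016): print(d,proj("side",rk((0,-.105,.066-d)))[0])
def bot(f):
    a=cv2.imread(f"pics/{f}.png")[:,:350]; h=cv2.cvtColor(a,cv2.COLOR_BGR2HSV); m=cv2.inRange(h,(20,130,90),(34,255,255))
    m[:95]=0; ys=[np.nonzero(m[:,x])[0].max()/7 for x in range(180,200) if m[:,x].any()]; return np.mean(ys)
print([bot(f) for f in("o7","o8","o9")])
f=[]
for i in range(12): snapshot("side"); s=get_state(); f.append(s["contact_force"][2])
print(np.mean(f),s["tool_pos"])
```

```text
0 [235.35838166 149.61281602]
0.004 [235.36720266 150.51580477]
0.008 [235.37598585 151.41501329]
0.012 [235.38473148 152.31046544]
0.016 [235.39343979 153.20218489]
[np.float64(24.299999999999997), np.float64(25.271428571428576), np.float64(26.821428571428573)]
5.432238890411553 [ 0.62191062 -0.1401713   0.17118869]
```

Run:
```python
from plant import *
print(finish_job())
```

```text
the job is handed in; nothing more can be done
None
```

The job is handed in, with the dibber still gripped and holding the plunger about half way in. The hand-in gave no verdict, so the result rests on my own checks.

- **Dibber:** I took the wooden-handled dibber from its stand and left the black, blue and turquoise look-alikes alone.
- **Channel run:** The point ran down the channel from 64 mm on the plain-block side of the middle to 66 mm on the valve side. It went at about 3 cm/s, with the tip about 22.5 mm above the table. The side pictures showed it between the channel walls all the way.
- **Press:** I lifted the dibber over and pressed its point on the middle of the yellow cap.

**Last checks before hand-in:**

| Check | Plunger depth or reading |
|---|---|
| Arm position | about 12 mm in |
| Movement of the cap in the side picture | about 11 mm in |
| Force (5.4 N measured, about 6.2 N after allowing for the dibber's weight) | about 11 mm in |
| Red band | no longer visible |
| Tool | vertical, TCP within 1 mm of the cap centre by the rack fit |
| Gripper opening | matches the 24 mm handle |

The three depth estimates differ by about 1 mm, within the 4 mm allowed. The side camera was off by about 1 pixel (roughly 3 mm), equally for the rack and the dibber, so I judged positions relative to each other. I made no final check that the pots, tray, scoop and cloche had stayed put, but no unexpected force showed in the readings after each move.

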